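# Put the washed colour-coded chopping boards back in their rack

### The arm

A 6-joint arm with a two-finger parallel gripper is mounted at the origin on a cart in front of the work surface, level with it; the furniture and walls round the work are solid. World frame = base frame: x ahead of the robot, y to its left, z up, the work surface at z = 0. Lengths are in mm, angles in rad, forces in N, time in s.
With the tool pointing down it reaches from about 300 to 825 mm from the base axis. Payload 5.4 kg.
Tool frame: the origin (TCP) lies midway between the tips of the shut fingers; the grasp point (between the pads) lies 19 mm behind it; z points along the fingers, y is the line along which they close (so a half turn about z gives the same grasp; the last joint's range is limited). The gripper opens to 92 mm and grips with 3 to 60 N. Pads are 20 mm wide; open, the fingers measure 128 mm over their backs; the gripper's body (75 mm by 189 mm) begins 69 mm behind the grasp point.
Start: joints at [1.04, 0.158, 1.597, -0, 1.386, -0.21], TCP at [181.322, 545.645, 214.601] pointing down, gripper open.
Joint ranges: [-2.91, 2.91], [-0.94, 2.29], [0.18, 2.7], [-1.29, 4.43], [0.17, 2.64], [-3, 3]. Speed limits (rad/s): [2.57, 2.57, 3.14, 3.14, 3.14, 3.14].

### API

Orientations are given as a unit quaternion [w, x, y, z].
In Python, from station import ctrl gives the robot as it stands.
- The arm moves only by the tool jog_arm, never from a script. Its argument "increments" is a list of rows, each a list of 3 entries, a list of its own where there are three numbers: the opening, from 0 (shut) to 1 (fully open), then the shift along the tool's x, y, z in m, then the turn, a rotation vector about the tool's x, y, z in degrees. A call has 1 to 20 rows; each row shifts and turns the commanded pose from where the row before left it, along the tool's axes as they then stand; what a row does not reach is not made up. A row lasts 1/8 s, in which the tool goes at most 62.5 mm and 10.7 degrees, less where a joint would pass 70% of its speed; a pose out of reach is approached as far as the arm can. A call is refused whole if a number of a shift passes 0.0625 or a number of a turn 10.7, either way. A call with a gripper value outside its range is refused whole. The fingers move at their own pace and stop on an object; "grip_force" is the grip in N (left out, the last holds). Time passes only in rows, so rows that do not move let the fingers close. It gives the time, the measured TCP pose, the force, the opening and the grip force at its end, in the units of the state.
- ctrl.get_state(): the state, without advancing time (a new reading comes with each control period).
- ctrl.snapshot(name): name is "scene" or "top" or "wrist"; returns a dict with "pixels" (420x560x3 uint8, blue, green, red), "fovy" (degrees; the focal length in pixels is half the picture's height over the tangent of half this angle, whatever the lens; pixels are square), "cx", "cy" (the principal point, pixels), "R" (3x3) and "t" (3): a world point X has camera coordinates R X + t. Camera axes: x right, y down, z forward; pixel columns grow to the right and rows downward; lengths in mm; the calibration is good to about 2 mm. A picture is of the moment at which its call begins. There is no depth.
- ctrl.hand_in(): hands the job in; it is judged then, once.
The state is a dict: "clock": time; "joint_pos": joint angles; "qd": joint speeds; "joint_efforts": joint torques, N m; "eef_pos": TCP position; "tool_rot": TCP orientation; "ft_force": force on the tool from outside, world axes, zero at the start; "moment": the same for the moment, N m; "opening": opening from 0.0 (shut) to 1.0 (fully open); "grip_force": force on a finger pad.
Only numpy, scipy, OpenCV 4.12 (cv2) and the standard library are available. Lean on these libraries where they do the work, as an engineer would, in place of code of your own. Each camera call takes 0.05 s, during which the arm holds its last target. There are 200 camera calls.

### The job

The red, green and blue chopping boards have dried in the drainer: put each one back in the oak rack, in the slot marked by clips of its own colour, handle up, its foot right down on the rack's floor and leaning between the slot's two wire hoops. Lower them in gently, without dropping or forcing them, and do not disturb the yellow board that is already home, nor the oil bottle, the drinking glass and the mug.

Things in the scene. Friction and masses are not known exactly. Their poses are not given: they have to be found in the camera images.
- rack: oak rack, fixed, 270 x 170 x 18 mm, rails 34 mm high along its sides, 142 mm apart. Four slots in a row along x, 57 mm apart, leaning 27 degrees from vertical, tops to -x. A board leans on a tall hoop (crown at 102 mm) before a short one (73 mm, bent back 8 mm); 18 mm gap. Origin: underside centre, x away from the robot, z up. A nearer board's handle overhangs the one behind by 26 mm
- drainer: grey dish-drainer tray, fixed, 345 x 190 mm, floor 10 mm over the table, rim 22 mm high; upright wire hoops 100 mm wide, crowns at 98 mm, 27.5 mm apart. The boards stand between them, leaning about 6 degrees to -x, in a row along its x, 55 mm apart. Origin: on the table under the middle of this row; x along the row, away from the robot; a mug dries at the far end
- oil_bottle: oil bottle, 60 x 60 x 273 mm, stands between drainer and rack; bystander. Origin: centre of its underside
- tumbler: clear drinking glass, 83 mm across and 103 mm high, between drainer and rack, near the robot; bystander. Origin: centre of its underside
- drying_mug: white mug, 88 mm high, upside down in the far end of the drainer; bystander. Origin: centre of its base, which is now on top (z points down)
- board_red: red plastic chopping board, 12 mm thick (its x), 130 mm wide (its y), 195 mm tall with its handle (its z, towards the handle), about 0.2 kg; stands in the drainer at the start, handle up. Origin: middle of its foot, the edge away from the handle. Blade 150 mm high; above it the handle, 40 mm wide, with a round 14 mm hole 175 mm over the foot
- board_red_grip (a point): grip point in the neck of the red board's handle, on its mid-plane, 165 mm over the foot; 12 mm thick here
- clip_red: pair of red clips, 24 mm long, on the rack's two rails on either side of one slot; they mark the red board's slot. Origin: middle of that slot on the rack's floor (18 mm over the table); axes as the rack's
- red_foot_home (a point): where the middle of the red board's foot is when the board is home in its slot (3 mm over the rack's floor)
- red_grip_home (a point): where the red board's grip point is when the board is home: 165 mm up the slot, 27 degrees from vertical, from red_foot_home
- board_green: green plastic chopping board, 12 mm thick (its x), 130 mm wide (its y), 195 mm tall with its handle (its z, towards the handle), about 0.2 kg; stands in the drainer at the start, handle up. Origin: middle of its foot, the edge away from the handle. Blade 150 mm high; above it the handle, 40 mm wide, with a round 14 mm hole 175 mm over the foot
- board_green_grip (a point): grip point in the neck of the green board's handle, on its mid-plane, 165 mm over the foot; 12 mm thick here
- clip_green: pair of green clips, 24 mm long, on the rack's two rails on either side of one slot; they mark the green board's slot. Origin: middle of that slot on the rack's floor (18 mm over the table); axes as the rack's
- green_foot_home (a point): where the middle of the green board's foot is when the board is home in its slot (3 mm over the rack's floor)
- green_grip_home (a point): where the green board's grip point is when the board is home: 165 mm up the slot, 27 degrees from vertical, from green_foot_home
- board_blue: blue plastic chopping board, 12 mm thick (its x), 130 mm wide (its y), 195 mm tall with its handle (its z, towards the handle), about 0.2 kg; stands in the drainer at the start, handle up. Origin: middle of its foot, the edge away from the handle. Blade 150 mm high; above it the handle, 40 mm wide, with a round 14 mm hole 175 mm over the foot
- board_blue_grip (a point): grip point in the neck of the blue board's handle, on its mid-plane, 165 mm over the foot; 12 mm thick here
- clip_blue: pair of blue clips, 24 mm long, on the rack's two rails on either side of one slot; they mark the blue board's slot. Origin: middle of that slot on the rack's floor (18 mm over the table); axes as the rack's
- blue_foot_home (a point): where the middle of the blue board's foot is when the board is home in its slot (3 mm over the rack's floor)
- blue_grip_home (a point): where the blue board's grip point is when the board is home: 165 mm up the slot, 27 degrees from vertical, from blue_foot_home
- board_yellow: yellow plastic chopping board, 12 mm thick (its x), 130 mm wide (its y), 195 mm tall with its handle (its z, towards the handle), about 0.2 kg; already home in the farthest slot of the rack; bystander. Origin: middle of its foot, the edge away from the handle. Blade 150 mm high; above it the handle, 40 mm wide, with a round 14 mm hole 175 mm over the foot
- clip_yellow: pair of yellow clips, 24 mm long, on the rack's two rails on either side of one slot; they mark the yellow board's slot. Origin: middle of that slot on the rack's floor (18 mm over the table); axes as the rack's
Not all that is in view belongs to the job. Several things have the shape of the board_blue; the one meant has the colours described above.

How it is judged (in metres and radians):
At the end, for the whole second after the job is handed in: Red, green and blue boards each in the slot with their own colour's clips: foot within 13 mm of its home point seen from above and under 9 mm over the rack's floor, grip point within 18 mm of its home point (handle up, leaning with the slot), released and at rest (horizontal distance between board_red and red_foot_home below 0.013 m and z of board_red in the frame of clip_red below 0.009 m and distance between board_red_grip and red_grip_home below 0.018 m and linear speed of each of board_red, board_green, board_blue below 0.02 m/s and horizontal distance between board_green and green_foot_home below 0.013 m and z of board_green in the frame of clip_green below 0.009 m and distance between board_green_grip and green_grip_home below 0.018 m and horizontal distance between board_blue and blue_foot_home below 0.013 m and z of board_blue in the frame of clip_blue below 0.009 m and distance between board_blue_grip and blue_grip_home below 0.018 m); the robot touches nothing.
It fails at once if the oil bottle is moved by more than 20 mm (distance of oil_bottle from where it was at the start of the episode above 0.02 m).
It fails at once if the drinking glass is moved by more than 20 mm (distance of tumbler from where it was at the start of the episode above 0.02 m).
It fails at once if the drying mug is moved by more than 20 mm (distance of drying_mug from where it was at the start of the episode above 0.02 m).
It fails at once if the yellow board is moved by more than 20 mm (distance of board_yellow from where it was at the start of the episode above 0.02 m).
It fails at once if a board is dropped into its slot (faster than 0.45 m/s in the last 30 mm above the rack's floor) or forced into the rack (over 60 N between them) (contact force between any of board_red, board_green, board_blue and rack above 60 N or (linear speed of board_red above 0.45 m/s and horizontal distance between board_red and red_foot_home below 0.03 m and z of board_red in the frame of clip_red below 0.03 m) or (linear speed of board_green above 0.45 m/s and horizontal distance between board_green and green_foot_home below 0.03 m and z of board_green in the frame of clip_green below 0.03 m) or (linear speed of board_blue above 0.45 m/s and horizontal distance between board_blue and blue_foot_home below 0.03 m and z of board_blue in the frame of clip_blue below 0.03 m)).
It also fails if it takes over 72 s, if anything falls off the work surface, if the arm or the gripper's body presses on something with over 40 N, if the wrist force passes 120 N, or if a joint passes its speed limit or range.

## Working session

There is one attempt and no reset: what is moved stays moved. The work goes in short steps, Python scripts to look and compute and a tool call to move; the robot and the scene stay as the last step left them, time stands still between calls to the robot, and variables do not carry over. Pictures are saved under pics/ and viewed, at most 10 in all, crops included, and the job is handed in when it is done.

Besides the shell and the picture viewer there is one more tool, called after "Request:" in YAML: its name, and indented under it one key for each argument. jog_arm: Moves the arm, as the interface text tells. Its arguments: {"type":"object","properties":{"increments":{"type":"array","items":{"type":"array"}},"grip_force":{"type":"number"}},"required":["increments"]}

```bash
mkdir -p pics; ls; python3 - <<'E'
from station import ctrl
import cv2,pickle
d={}
for n in("scene","top"):
    s=ctrl.snapshot(n); d[n]=s
    cv2.imwrite(f"pics/{n}0.png",s["pixels"])
    print(n,s["fovy"],s["cx"],s["cy"],s["R"],s["t"])
pickle.dump(d,open("snap0.pkl","wb"))
print(ctrl.get_state())
E
```

```text
pics
scene 43.852529857264294 280.5149176411734 209.52786953252507 [[ 0.70276054 -0.71117782  0.01880774]
 [-0.38042107 -0.39799538 -0.83479308]
 [ 0.60117172  0.57950478 -0.55024248]] [-293.62316159  352.22439841 1424.96543142]
top 46.54302731935743 282.02813886458574 215.58802667966896 [[ 0.00794839 -0.99922651 -0.0385124 ]
 [-0.98424921 -0.00101562 -0.17678365]
 [ 0.17660779  0.03931095 -0.98349598]] [ 106.78574208  543.17274627 1602.24833092]
{'clock': 0.1, 'joint_pos': array([ 1.03988674e+00,  1.58995071e-01,  1.59806742e+00,  1.02948933e-05,
        1.38617882e+00, -2.10108148e-01]), 'qd': array([-8.18872313e-05, -7.35471059e-04, -1.67011950e-03, -2.10292532e-03,
       -2.06954452e-03,  5.83130871e-04]), 'joint_efforts': array([ 1.55141456e-04, -3.86507571e+01, -3.22959602e+01,  7.03206123e-02,
        3.40334885e-02, -5.27780537e-05]), 'eef_pos': array([181.05328416, 545.17918004, 213.73175858]), 'tool_rot': array([-3.03196330e-04,  1.59714679e-01,  9.87162875e-01, -7.66558997e-04]), 'ft_force': array([ 0.22358647,  0.88542551, -0.4629918 ]), 'moment': array([-0.03201012, -0.03432635, -0.00413926]), 'grip_force': 0.0, 'opening': 0.9989658046203588}
```

View pics/scene0.png

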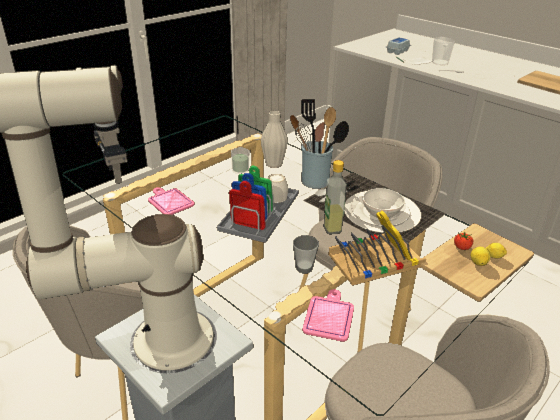

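View pics/top0.png

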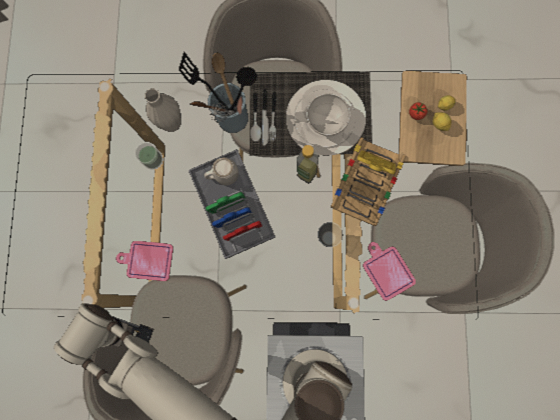

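The scene picture shows the drainer at (260,210), the rack at (375,255), bottle (335,200), glass (305,255), and pink boards lying at (170,200) and (328,317). In the top picture the boards are red (242,231), blue (232,216), green (222,202), and the yellow one is in the rack at (378,160). I'll enlarge both.

```bash
python3 - <<'E'
import cv2
a=cv2.imread("pics/top0.png")[140:260,185:410]; cv2.imwrite("pics/c1.png",cv2.resize(a,None,fx=3.5,fy=3.5,interpolation=cv2.INTER_CUBIC))
a=cv2.imread("pics/scene0.png")[155:285,215:425]; cv2.imwrite("pics/c2.png",cv2.resize(a,None,fx=3.75,fy=3.75,interpolation=cv2.INTER_CUBIC))
E
```

```text
(no output)
```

View pics/c1.png

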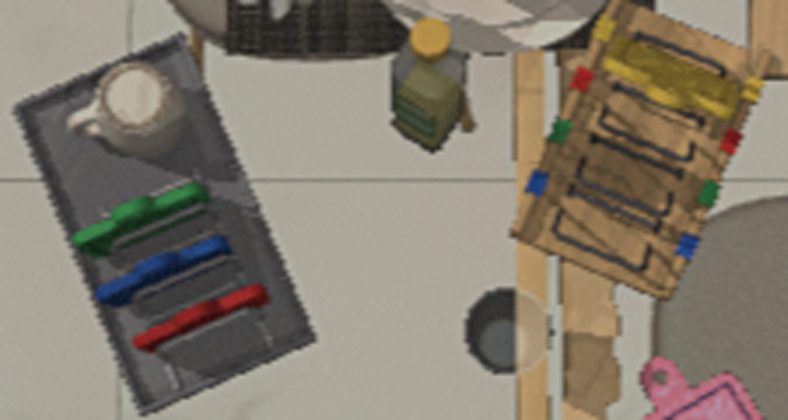

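View pics/c2.png

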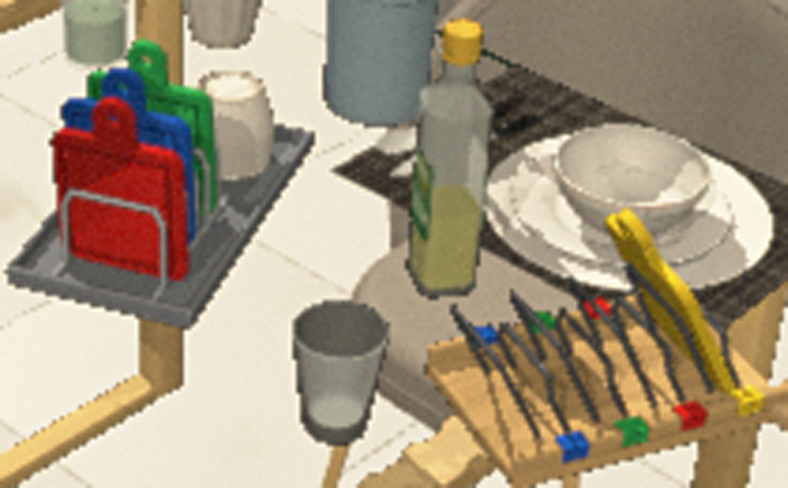

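c1 shows the boards' shoulder ends and the clips: left side yellow (605,28), red (581,79), green (561,130), blue (537,183); right side (752,89), (731,141), (709,193), (687,246). c2 shows the handle holes at red (115,119), blue (123,88), green (148,60).

Things that could be taken for board_blue: the red board (242,231), green board (222,202) and yellow board (378,160), plus two pink boards at (150,260) and (388,271), all in the top picture. The blue one standing in the middle of the drainer at (232,216) is the one meant, and the crops confirm it.

```bash
cat > h.py <<'E'
import numpy as np,pickle,cv2
from scipy.spatial.transform import Rotation as Ro
def K(s):
    f=210/np.tan(np.radians(s["fovy"]/2)); return np.array([[f,0,s["cx"]],[0,f,s["cy"]],[0,0,1]])
def proj(s,X):
    p=(np.atleast_2d(X)@np.array(s["R"]).T+s["t"])@K(s).T; return p[:,:2]/p[:,2:]
def ray(s,p):
    R=np.array(s["R"]); return -R.T@s["t"], R.T@np.linalg.inv(K(s))@[p[0],p[1],1]
def atz(s,p,z):
    o,d=ray(s,p); return o+d*(z-o[2])/d[2]
def tri(s1,p1,s2,p2):
    P=[K(s)@np.c_[s["R"],s["t"]] for s in(s1,s2)]
    X=cv2.triangulatePoints(P[0],P[1],np.array(p1,float),np.array(p2,float))[:,0]; return X[:3]/X[3]
def c1(p): return (np.array(p)+.5)/3.5-.5+[185,140]
def c2(p): return (np.array(p)+.5)/3.75-.5+[215,155]
E
python3 - <<'E'
from h import *
np.set_printoptions(precision=1,suppress=True)
d=pickle.load(open("snap0.pkl","rb")); S,T=d["scene"],d["top"]
L1=dict(y=(605,28),r=(581,79),g=(561,130),b=(537,183)); R1=dict(y=(752,89),r=(731,141),g=(709,193),b=(687,246))
L2=dict(r=(598,308),g=(543,321),b=(486,333)); R2=dict(y=(749,401),r=(690,414),g=(632,431),b=(572,446))
for c in "yrgb":
    l,r=atz(T,c1(L1[c]),34),atz(T,c1(R1[c]),34)
    print(c,l,r,"mid",(l+r)/2,"w",np.linalg.norm(l-r),"yaw",np.degrees(np.arctan2(-(l-r)[0],(l-r)[1])))
    if c in L2: print("  triL",tri(T,c1(L1[c]),S,c2(L2[c])))
    print("  triR",tri(T,c1(R1[c]),S,c2(R2[c])))
for n,a,b,h in (("r",(145,341),(262,295),(115,119)),("b",(104,296),(224,245),(123,88)),("g",(83,242),(203,192),(148,60))):
    A,B=atz(T,c1(a),158),atz(T,c1(b),158)
    print(n,A,B,(A+B)/2,"w",np.linalg.norm(A-B),"yaw",np.degrees(np.arctan2(-(A-B)[0],(A-B)[1])),"hole@184",atz(S,c2(h),184))
print("bottle cap",tri(T,c1((432,38)),S,c2((462,40))),"glass", atz(T,c1((500,330)),0),"tumb top scene",atz(S,c2((341,325)),103))
print("bottle base",atz(S,c2((443,285)),0))
E
```

```text
y [ 786.5 -151.4   34. ] [ 723.2 -294.4   34. ] mid [ 754.8 -222.9   34. ] w 156.3507154236841 yaw -23.895472492632575
  triR [ 725.  -296.1   32.6]
r [ 734.  -126.8   34. ] [ 670.4 -272.1   34. ] mid [ 702.2 -199.4   34. ] w 158.6601546353362 yaw -23.602547087015008
  triL [ 735.4 -128.6   36.7]
  triR [ 671.  -272.8   35.6]
g [ 681.9 -106.3   34. ] [ 618.2 -249.2   34. ] mid [ 650.1 -177.7   34. ] w 156.4630558897037 yaw -24.022233574736582
  triL [ 682.4 -107.5   38.2]
  triR [ 619.4 -250.3   33.5]
b [628.4 -82.   34. ] [ 565.5 -226.4   34. ] mid [ 597.  -154.2   34. ] w 157.45196335760735 yaw -23.523168561304946
  triL [629.4 -83.8  39.6]
  triR [ 566.6 -227.4   34.4]
r [454.4 280.8 158. ] [496.6 175.9 158. ] [475.5 228.4 158. ] w 113.03624434271747 yaw 21.874755083647116 hole@184 [481.6 233.8 184. ]
b [495.4 319.3 158. ] [542.5 211.2 158. ] [518.9 265.2 158. ] w 117.85478994075649 yaw 23.536488195559375 hole@184 [524.  269.9 184. ]
g [545.2 340.1 158. ] [591.7 231.5 158. ] [568.4 285.8 158. ] w 118.23884827022235 yaw 23.18617957166312 hole@184 [576.5 292.7 184. ]
bottle cap [703.1  23.9 264.4] glass [487.6 -46.4   0. ] tumb top scene [483.2 -43.  103. ]
bottle base [705.1  21.8   0. ]
```

Clip spacing (57 mm), width (157 mm) and height (34 mm) all fit the rack, whose yaw is about -23.6°. The bottle is at (704,23) and the glass at (485,-45). Next I'll move above the red board with a planner that gives equal screw-motion rows.

```bash
cat >> h.py <<'E'
np.set_printoptions(precision=4,suppress=True)
from scipy.linalg import expm,logm
def toolR(yaw,tilt):  # tool y along the row axis (yaw), z down, leaning with a board tilted to -x
    a=np.radians(yaw);t=np.radians(tilt); x=np.array([-np.sin(a),np.cos(a),0]); h=np.array([np.cos(a),np.sin(a),0])
    z=np.sin(t)*h-np.cos(t)*np.array([0,0,1]); return np.c_[x,np.cross(z,x),z]
def cur():
    from station import ctrl
    s=ctrl.get_state(); q=s["tool_rot"]; M=np.eye(4); M[:3,:3]=Ro.from_quat(np.r_[q[1:],q[0]]).as_matrix(); M[:3,3]=s["eef_pos"]; return M,s
def pose(grasp,yaw,tilt):
    M=np.eye(4); M[:3,:3]=toolR(yaw,tilt); M[:3,3]=np.array(grasp)+19*M[:3,2]; return M
def plan(A,B,n):
    L=np.real(logm(np.linalg.inv(A)@B))/n; E=expm(L)
    print(n,"x shift m",E[:3,3]/1000,"turn deg",np.degrees(Ro.from_matrix(E[:3,:3]).as_rotvec()).round(3), "path",[np.round((A@expm(L*k))[:3,3]) for k in (n/4,n/2,3*n/4,n)])
E
python3 - <<'E'
from h import *
A,s=cur(); plan(A,pose([479-10,231-4,174+110],23.5,6),12)
E
```

```text
12 x shift m [-0.0367 -0.0044 -0.0042] turn deg [-0.478 -0.208  4.006] path [array([277., 491., 227.]), array([360., 418., 240.]), array([426., 329., 253.]), array([471., 228., 265.])]
```

Request:
jog_arm:
  increments:
    - [1,[-0.0367,-0.0044,-0.0042],[-0.478,-0.208,4.006]]
    - [1,[-0.0367,-0.0044,-0.0042],[-0.478,-0.208,4.006]]
    - [1,[-0.0367,-0.0044,-0.0042],[-0.478,-0.208,4.006]]
    - [1,[-0.0367,-0.0044,-0.0042],[-0.478,-0.208,4.006]]
    - [1,[-0.0367,-0.0044,-0.0042],[-0.478,-0.208,4.006]]
    - [1,[-0.0367,-0.0044,-0.0042],[-0.478,-0.208,4.006]]
    - [1,[-0.0367,-0.0044,-0.0042],[-0.478,-0.208,4.006]]
    - [1,[-0.0367,-0.0044,-0.0042],[-0.478,-0.208,4.006]]
    - [1,[-0.0367,-0.0044,-0.0042],[-0.478,-0.208,4.006]]
    - [1,[-0.0367,-0.0044,-0.0042],[-0.478,-0.208,4.006]]
    - [1,[-0.0367,-0.0044,-0.0042],[-0.478,-0.208,4.006]]
    - [1,[-0.0367,-0.0044,-0.0042],[-0.478,-0.208,4.006]]
    - [1,[0,0,0],[0,0,0]]

```text
clock: 1.72
eef_pos: [472.1, 226.2, 265.3]
tool_rot: [0.029, 0.549, 0.834, 0.044]
ft_force: [-0.9, -0.8, -0.7]
opening: 1.002
grip_force: 0.0
```

```bash
python3 - <<'E'
from h import *
from station import ctrl
A,s=cur(); print(A,s["joint_pos"],s["clock"])
w=ctrl.snapshot("wrist"); pickle.dump(w,open("w1.pkl","wb")); cv2.imwrite("pics/w1.png",w["pixels"]); print(w["fovy"],w["R"],w["t"])
E
```

```text
[[ -0.3957   0.9133   0.0967 472.1215]
 [  0.9184   0.3934   0.0425 226.2362]
 [  0.0008   0.1056  -0.9944 265.3222]
 [  0.       0.       0.       1.    ]] [ 0.2017 -0.0979  1.7627  0.0228  1.3734 -0.2084] 1.725
66.78590021421653 [[ 0.913   0.3942  0.1055]
 [ 0.358  -0.8977  0.2567]
 [ 0.1959 -0.1966 -0.9607]] [-548.2326   -8.0536  390.6972]
```

View pics/w1.png

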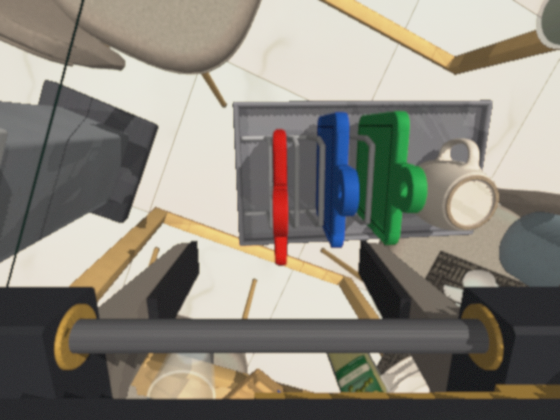

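The wrist view shows the red board edge-on at column 280 (rows 130–263), blue at about (340,185) and green at about (395,180). I'll enlarge it.

```bash
python3 - <<'E'
from h import *
a=cv2.imread("pics/w1.png")[105:270,260:440]; cv2.imwrite("pics/w1c.png",cv2.resize(a,None,fx=3.6,fy=3.6,interpolation=cv2.INTER_CUBIC))
E
```

```text
(no output)
```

View pics/w1c.png

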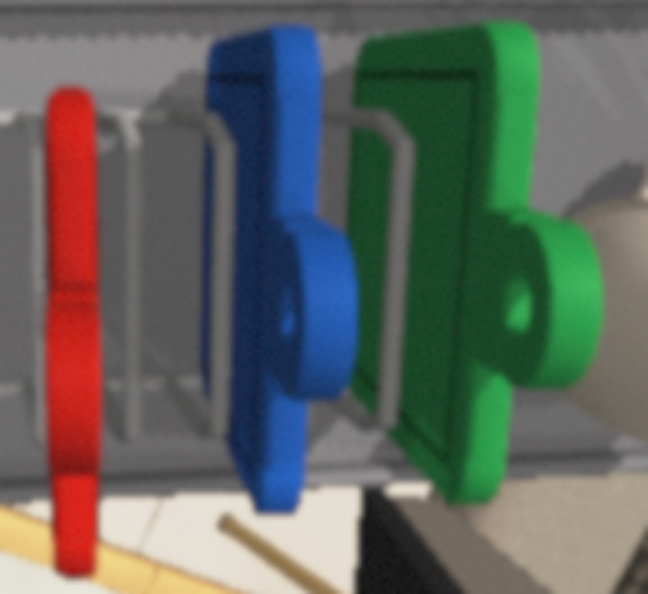

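```bash
cat > fit.py <<'E'
from h import *
from scipy.optimize import least_squares
d=pickle.load(open("snap0.pkl","rb")); S=d["scene"]; W=pickle.load(open("w1.pkl","rb"))
w=lambda p:(np.array(p)+.5)/3.6-.5+[260,105]
D={ # hole scene, hole wrist, handle top far/near, blade far 2 pts, near 2 pts, extreme rows
"red":dict(hs=(115,119),hw=None,hc=(74,383),tf=(100,383),tn=(49,383),far=[(98,150),(95,550)],near=[(48,150),(56,550)],ext=(88,577)),
"blue":dict(hs=(123,88),hw=(288,320),hc=None,tf=(357,305),tn=(318,305),far=[(321,100),(302,460)],near=[(272,100),(262,460)],ext=(28,512)),
"green":dict(hs=(148,60),hw=(516,311),hc=None,tf=(602,300),tn=(550,300),far=[(538,80),(505,460)],near=[(488,80),(456,460)],ext=(22,505))}
def loc(p,P):
    X,Y,yaw,t=p; R=toolR(yaw,t)  # board axes: x=tool y, y=tool x, z=-tool z
    P=np.atleast_2d(P).astype(float); return np.array([X,Y,10.6])+P@np.array([R[:,1],R[:,0],-R[:,2]])
for n,k in D.items():
    def res(p):
        r=[*(proj(S,loc(p,(-6,0,175)))[0]-c2(k["hs"]))]
        if k["hw"]: r+=[*(proj(W,loc(p,(-6,0,175)))[0]-w(k["hw"]))]
        if k["hc"]: r+=[(proj(W,loc(p,[(0,20,175),(0,-20,175)])).mean(0)-w(k["hc"]))[1]]
        r+=[(proj(W,loc(p,(x,0,195)))[0]-w(k[q]))[0] for x,q in((6,"tf"),(-6,"tn"))]
        for x,q in((6,"far"),(-6,"near")):
            a,b=proj(W,loc(p,[(x,60,150),(x,-60,150)]))
            for m in k[q]:
                m=w(m); r.append(a[0]+(b-a)[0]*(m[1]-a[1])/(b-a)[1]-m[0])
        e=proj(W,loc(p,[(0,65,144),(0,-65,144)]))[:,1]
        r+=[e[i]-w((0,k["ext"][i]))[1] for i in(0,1)]
        return np.array(r)
    o=least_squares(res,[490,235,23,6],loss="soft_l1")
    print(n,"foot,yaw,lean",o.x.round(2),"grip",loc(o.x,(0,0,165))[0].round(1),"res px",res(o.x).round(1))
E
python3 fit.py
```

```text
red foot,yaw,lean [497.45 242.79  23.89   6.42] grip [480.6 235.3 174.6] res px [-1.4  1.  -0.4  0.9 -0.8  0.1  1.2 -0.1 -0.8 -0.2  2.8]
blue foot,yaw,lean [533.25 273.48  23.99   3.11] grip [525.1 269.8 175.4] res px [-0.5  0.5  0.1 -0.3  2.7 -2.   0.   0.8 -0.1 -0.8 -0.4  5.3]
green foot,yaw,lean [ 585.24  297.46   24.19 -355.7 ] grip [573.9 292.4 175.1] res px [-1.2  1.  -1.  -0.8  0.7 -0.1 -0.1 -0.3  0.2  0.9 -0.   3.7]
```

Fit is good: grip spacings are 54.7 and 53.8 mm against 55 expected. Next I'll descend on red with the fingers half open.

```bash
python3 - <<'E'
from h import *
A,s=cur(); up=pose([480.6-4.8,235.3-2.1,174.6+50],24,6); dn=pose([480.6,235.3,174.6],24,6)
plan(A,up,5); plan(up,dn,5)
E
```

```text
5 x shift m [0.0007 0.0004 0.012 ] turn deg [ 0.009 -0.005 -0.116] path [array([473., 229., 250.]), array([475., 231., 235.]), array([476., 232., 221.]), array([478., 234., 206.])]
5 x shift m [-0.     -0.      0.0101] turn deg [ 0. -0.  0.] path [array([479., 235., 193.]), array([480., 235., 181.]), array([481., 236., 168.]), array([482., 236., 156.])]
```

Request:
jog_arm:
  increments:
    - [0.45,[0.0007,0.0004,0],[0,0,-0.2]]
    - [0.45,[0.0007,0.0004,0],[0,0,-0.2]]
    - [0.45,[0.0007,0.0004,0.015],[0,0,-0.2]]
    - [0.45,[0.0007,0.0004,0.015],[0,0,0]]
    - [0.45,[0.0007,0.0004,0.015],[0,0,0]]
    - [0.45,[0,0,0.015],[0,0,0]]
    - [0.45,[0,0,0.01],[0,0,0]]
    - [0.45,[0,0,0.01],[0,0,0]]
    - [0.45,[0,0,0.01],[0,0,0]]
    - [0.45,[0,0,0.01],[0,0,0]]
    - [0.45,[0,0,0.01],[0,0,0]]
    - [0.45,[0,0,0],[0,0,0]]
    - [0,[0,0,0],[0,0,0]]
    - [0,[0,0,0],[0,0,0]]
    - [0,[0,0,0],[0,0,0]]
    - [0,[0,0,0],[0,0,0]]
    - [0,[0,0,0],[0,0,0]]
  grip_force: 30

```text
clock: 3.9
eef_pos: [482.7, 236.7, 156.6]
tool_rot: [0.029, 0.543, 0.838, 0.045]
ft_force: [-0.4, -0.2, 1.5]
opening: 0.126
grip_force: 30.0
```

```bash
python3 - <<'E'
from h import *
A,s=cur(); print(A[:3,3],A[:3,:3]-toolR(24,6),s["opening"],s["grip_force"],s["ft_force"],s["clock"])
E
```

```text
[482.7322 236.7272 156.5715] [[-0.0015 -0.0008  0.0015]
 [-0.0007  0.0015  0.0006]
 [-0.0002  0.0016  0.0002]] 0.1262221669532092 29.99343072072925 [-0.3782 -0.1811  1.4855] 3.9
```

Grasp is good (11.6 mm between the pads). I'll plan the lift, the transit in front of the bottle, and the pre-insertion pose.

```bash
cat >> h.py <<'E'
RY=-23.6; rx=np.array([np.cos(np.radians(RY)),np.sin(np.radians(RY)),0]); C0=np.array([676.2,-188.8,0])
u=-np.sin(np.radians(27))*rx+np.cos(np.radians(27))*np.array([0,0,1])
def home(c,lift=0,off=0): # grasp pose: off = shift along rack x
    k={"red":.5,"green":-.5,"blue":-1.5}[c]; return pose(C0+57*k*rx+[0,0,21]+(165+lift)*u+off*rx,RY,27)
E
python3 - <<'E'
from h import *
A,s=cur(); L=A.copy(); L[:3,3]-=144*A[:3,2]
V=pose([540,30,335],0,15)
plan(L,V,10); plan(V,home("red",140),10); print(home("red",140)[:3,3],home("red")[:3,3])
E
```

```text
10 x shift m [-0.0214  0.0031 -0.0011] turn deg [-0.877 -0.44   2.371] path [array([496., 184., 303.]), array([518., 134., 308.]), array([534.,  83., 312.]), array([545.,  30., 317.])]
10 x shift m [-0.0169  0.0052  0.0064] turn deg [-1.183 -0.847  2.207] path [array([561., -13., 305.]), array([572., -57., 294.]), array([ 580., -102.,  285.]), array([ 583., -148.,  276.])]
[ 583.3346 -148.2281  275.8279] [ 641.5774 -173.6738  151.087 ]
```

Request:
jog_arm:
  increments:
    - [0,[0,0,-0.004],[0,0,0]]
    - [0,[0,0,-0.01],[0,0,0]]
    - [0,[0,0,-0.02],[0,0,0]]
    - [0,[0,0,-0.022],[0,0,0]]
    - [0,[0,0,-0.022],[0,0,0]]
    - [0,[0,0,-0.022],[0,0,0]]
    - [0,[0,0,-0.022],[0,0,0]]
    - [0,[0,0,-0.022],[0,0,0]]
    - [0,[-0.0214,0.0031,-0.0011],[-0.877,-0.44,2.371]]
    - [0,[-0.0214,0.0031,-0.0011],[-0.877,-0.44,2.371]]
    - [0,[-0.0214,0.0031,-0.0011],[-0.877,-0.44,2.371]]
    - [0,[-0.0214,0.0031,-0.0011],[-0.877,-0.44,2.371]]
    - [0,[-0.0214,0.0031,-0.0011],[-0.877,-0.44,2.371]]
    - [0,[-0.0214,0.0031,-0.0011],[-0.877,-0.44,2.371]]
    - [0,[-0.0214,0.0031,-0.0011],[-0.877,-0.44,2.371]]
    - [0,[-0.0214,0.0031,-0.0011],[-0.877,-0.44,2.371]]
    - [0,[-0.0214,0.0031,-0.0011],[-0.877,-0.44,2.371]]
    - [0,[-0.0214,0.0031,-0.0011],[-0.877,-0.44,2.371]]

```text
clock: 6.15
eef_pos: [544.7, 29.8, 317.3]
tool_rot: [0.092, 0.701, 0.701, 0.092]
ft_force: [-0.0, 0.9, -2.0]
opening: 0.128
grip_force: 30.0
```

Request:
jog_arm:
  increments:
    - [0,[-0.0169,0.0052,0.0064],[-1.183,-0.847,2.207]]
    - [0,[-0.0169,0.0052,0.0064],[-1.183,-0.847,2.207]]
    - [0,[-0.0169,0.0052,0.0064],[-1.183,-0.847,2.207]]
    - [0,[-0.0169,0.0052,0.0064],[-1.183,-0.847,2.207]]
    - [0,[-0.0169,0.0052,0.0064],[-1.183,-0.847,2.207]]
    - [0,[-0.0169,0.0052,0.0064],[-1.183,-0.847,2.207]]
    - [0,[-0.0169,0.0052,0.0064],[-1.183,-0.847,2.207]]
    - [0,[-0.0169,0.0052,0.0064],[-1.183,-0.847,2.207]]
    - [0,[-0.0169,0.0052,0.0064],[-1.183,-0.847,2.207]]
    - [0,[-0.0169,0.0052,0.0064],[-1.183,-0.847,2.207]]
    - [0,[0,0,0],[0,0,0]]
    - [0,[0,0,0],[0,0,0]]

```text
clock: 7.65
eef_pos: [583.2, -148.0, 276.4]
tool_rot: [0.195, 0.814, 0.533, 0.128]
ft_force: [0.9, -1.5, -2.4]
opening: 0.131
grip_force: 30.0
```

```bash
python3 - <<'E'
from h import *
from station import ctrl
A,s=cur(); print(s["clock"],s["opening"],s["grip_force"],s["ft_force"],s["joint_pos"]); plan(A,home("red",140),1)
ims=[]
for n in("wrist","scene"):
    w=ctrl.snapshot(n); pickle.dump(w,open(f"p_{n}.pkl","wb")); ims.append(w["pixels"])
a=cv2.resize(ims[0],(400,300),interpolation=cv2.INTER_AREA); b=cv2.resize(ims[1][150:300,250:450],(400,300))
cv2.imwrite("pics/p1.png",np.vstack([ims[0][:,:],cv2.resize(ims[1][150:150+60*2,270:430],(560,420))])[:,:] if 0 else np.hstack([a,b]))
cv2.imwrite("pics/pw.png",cv2.resize(ims[0],(800,600),interpolation=cv2.INTER_CUBIC))
E
```

```text
7.65 0.13072090644367584 29.993834500420107 [ 0.8976 -1.4881 -2.3588] [-0.4615 -0.173   1.8736  0.0276  0.9708 -0.06  ]
1 x shift m [-0.0002 -0.0001  0.0006] turn deg [-0.016 -0.016  0.014] path [array([ 583., -148.,  276.]), array([ 583., -148.,  276.]), array([ 583., -148.,  276.]), array([ 583., -148.,  276.])]
```

View pics/pw.png

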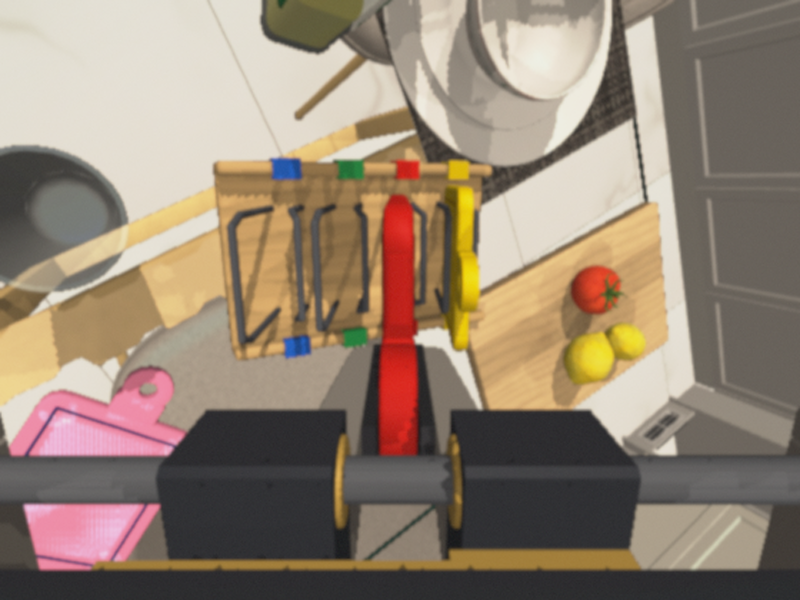

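The wrist view shows the held red board parallel to the hoops. Clips read blue (286,169), green (351,169), red (407,170), yellow (458,170) and right side (297,347), (355,337). I'll check the rack pose against this view.

```bash
python3 - <<'E'
from h import *
W=pickle.load(open("p_wrist.pkl","rb")); k=560/800
f=lambda p:(np.array(p)+.5)*k-.5
O=C0; ry=np.array([-rx[1],rx[0],0])
loc=lambda X:np.array([(X-O)@rx,(X-O)@ry,X[2]])
for n,p in dict(bL=(286,169),gL=(351,169),rL=(407,170),yL=(458,170),bR=(297,347),gR=(355,337)).items(): print(n,loc(atz(W,f(p),36)).round(1))
print("expected x",57*np.array([-1.5,-.5,.5,1.5]))
for n,p in dict(tallB=(234,270),shortB=(299,265),tallG=(317,270),shortG=(363,260),shortR=(422,255)).items(): print(n,[loc(atz(W,f(p),z)).round(1)[0] for z in (73,91,102,120)])
# held board: blade top edge (150) centre columns and foot
A,s=cur()
print("pred held blade top +y end, near/far", [proj(W,A[:3,3]-19*A[:3,2]+ A[:3,1]*a+A[:3,0]*60+A[:3,2]*15)[0]/k for a in(-6,6)])
E
```

```text
bL [-83.1  81.4  36. ]
gL [-25.4  82.   36. ]
rL [30.8 81.7 36. ]
yL [88.3 82.3 36. ]
bR [-82.8 -75.8  36. ]
gR [-25.5 -75.2  36. ]
expected x [-85.5 -28.5  28.5  85.5]
tallB [np.float64(-135.8), np.float64(-137.9), np.float64(-139.3), np.float64(-141.4)]
shortB [np.float64(-86.3), np.float64(-90.9), np.float64(-93.8), np.float64(-98.5)]
tallG [np.float64(-71.7), np.float64(-77.1), np.float64(-80.4), np.float64(-85.8)]
shortG [np.float64(-31.0), np.float64(-38.4), np.float64(-43.0), np.float64(-50.5)]
shortR [np.float64(27.0), np.float64(16.6), np.float64(10.2), np.float64(-0.2)]
pred held blade top +y end, near/far [array([380.4225, 214.9088]), array([413.7062, 214.9173])]
```

Clips and hoops agree: after removing the camera bias seen on the held board, the rack sits about +1.5 mm in x and +2 mm in y from my estimate. I'll correct that and lower in stages.

```bash
cat >> h.py <<'E'
C0=C0+1.5*rx+2*np.array([-rx[1],rx[0],0])
E
python3 - <<'E'
from h import *
A,s=cur(); plan(A,home("red",140),1); plan(A,home("red",80),1)
E
```

```text
1 x shift m [0.0015 0.0011 0.0015] turn deg [ 0.006 -0.024  0.047] path [array([ 584., -148.,  276.]), array([ 584., -147.,  276.]), array([ 585., -147.,  276.]), array([ 586., -147.,  276.])]
1 x shift m [0.0015 0.0011 0.0615] turn deg [ 0.006 -0.024  0.047] path [array([ 590., -150.,  263.]), array([ 597., -153.,  250.]), array([ 604., -155.,  236.]), array([ 610., -158.,  222.])]
```

Request:
jog_arm:
  increments:
    - [0,[0.0015,0.0011,0.006],[0,0,0]]
    - [0,[0,0,0.012],[0,0,0]]
    - [0,[0,0,0.012],[0,0,0]]
    - [0,[0,0,0.01],[0,0,0]]
    - [0,[0,0,0.008],[0,0,0]]
    - [0,[0,0,0.008],[0,0,0]]
    - [0,[0,0,0.008],[0,0,0]]
    - [0,[0,0,0.008],[0,0,0]]
    - [0,[0,0,0.008],[0,0,0]]
    - [0,[0,0,0],[0,0,0]]

```text
clock: 9.0
eef_pos: [617.7, -161.5, 204.4]
tool_rot: [0.195, 0.814, 0.533, 0.127]
ft_force: [-0.5, -0.8, -1.5]
opening: 0.128
grip_force: 30.0
```

Request:
jog_arm:
  increments:
    - [0,[0,0,0.008],[0,0,0]]
    - [0,[0,0,0.008],[0,0,0]]
    - [0,[0,0,0.008],[0,0,0]]
    - [0,[0,0,0.008],[0,0,0]]
    - [0,[0,0,0.007],[0,0,0]]
    - [0,[0,0,0.005],[0,0,0]]
    - [0,[0,0,0],[0,0,0]]

```text
clock: 9.88
eef_pos: [636.1, -169.6, 165.7]
tool_rot: [0.195, 0.814, 0.533, 0.127]
ft_force: [0.5, -0.1, -1.6]
opening: 0.13
grip_force: 30.0
```

```bash
python3 - <<'E'
from h import *
A,s=cur(); plan(A,home("red",0),1); print(s["ft_force"],s["moment"])
E
```

```text
1 x shift m [0.0004 0.0007 0.0167] turn deg [-0.071  0.001  0.013] path [array([ 638., -170.,  162.]), array([ 640., -171.,  158.]), array([ 642., -172.,  155.]), array([ 644., -172.,  151.])]
[ 0.4832 -0.12   -1.5895] [ 0.1378  0.5035 -0.0154]
```

Request:
jog_arm:
  increments:
    - [0,[0.0004,0.0004,0.004],[0,0,0]]
    - [0,[0,0,0.004],[0,0,0]]
    - [0,[0,0,0.002],[0,0,0]]
    - [0,[0,0,0.002],[0,0,0]]
    - [0,[0,0,0.001],[0,0,0]]
    - [0,[0,0,0.001],[0,0,0]]
    - [0,[0,0,0],[0,0,0]]

```text
clock: 10.75
eef_pos: [642.5, -171.9, 153.9]
tool_rot: [0.195, 0.814, 0.533, 0.128]
ft_force: [-0.1, 0.4, -2.3]
opening: 0.129
grip_force: 30.0
```

Request:
jog_arm:
  increments:
    - [0,[0,0,0.001],[0,0,0]]
    - [0,[0,0,0.001],[0,0,0]]
    - [0,[0,0,0],[0,0,0]]

```text
clock: 11.12
eef_pos: [643.3, -172.3, 152.1]
tool_rot: [0.195, 0.814, 0.533, 0.128]
ft_force: [-0.9, 0.2, -2.3]
opening: 0.131
grip_force: 30.0
```

Request:
jog_arm:
  increments:
    - [0,[0,0,0.001],[0,0,0]]
    - [0,[0,0,0.001],[0,0,0]]
    - [0,[0,0,0],[0,0,0]]

```text
clock: 11.5
eef_pos: [644.9, -173.0, 151.4]
tool_rot: [0.196, 0.813, 0.532, 0.128]
ft_force: [-0.5, 0.1, 2.8]
opening: 0.132
grip_force: 30.0
```

Foot contact is light (+5 N). I'll release, back out along the slot, and return to the drainer for green.

Request:
jog_arm:
  increments:
    - [0.2,[0,0,0],[0,0,0]]
    - [0.4,[0,0,0],[0,0,0]]
    - [0.4,[0,0,0],[0,0,0]]
    - [0.4,[0,0,0],[0,0,0]]
    - [0.4,[0,0,-0.01],[0,0,0]]
    - [0.4,[0,0,-0.02],[0,0,0]]
    - [0.4,[0,0,-0.03],[0,0,0]]
    - [0.4,[0,0,-0.03],[0,0,0]]
    - [0.4,[0,0,-0.03],[0,0,0]]
    - [0.4,[0,0,-0.02],[0,0,0]]
    - [0.4,[0,0,0],[0,0,0]]

```text
clock: 12.88
eef_pos: [586.6, -147.5, 278.1]
tool_rot: [0.197, 0.813, 0.532, 0.129]
ft_force: [1.1, 0.0, -0.8]
opening: 0.399
grip_force: 0.0
```

```bash
python3 - <<'E'
from h import *
from station import ctrl
A,s=cur(); print(s["clock"],s["ft_force"])
V=pose([540,30,330],0,15); U=pose([574-9,292.5-4,175+90],24,6)
plan(A,V,8); plan(V,U,12)
w=ctrl.snapshot("wrist"); sc=ctrl.snapshot("scene"); pickle.dump(w,open("q_wrist.pkl","wb")); pickle.dump(sc,open("q_scene.pkl","wb"))
a=cv2.resize(w["pixels"][60:360,100:400],(400,400)); b=cv2.resize(sc["pixels"][190:290,310:410],(400,400),interpolation=cv2.INTER_CUBIC)
cv2.imwrite("pics/q.png",np.hstack([a,b]))
E
```

```text
12.875 [ 1.0858  0.0133 -0.7762]
8 x shift m [ 0.0205 -0.0079 -0.0079] turn deg [ 1.51   1.067 -2.753] path [array([ 582., -102.,  285.]), array([574., -56., 293.]), array([561., -12., 302.]), array([545.,  30., 312.])]
12 x shift m [0.0211 0.0048 0.0064] turn deg [ 0.739  0.365 -1.969] path [array([562.,  94., 297.]), array([571., 159., 280.]), array([573., 224., 263.]), array([567., 289., 246.])]
```

View pics/q.png

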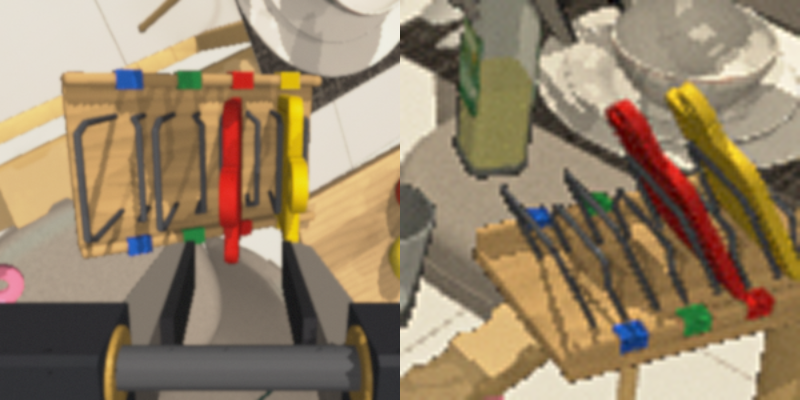

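Red stands in its slot parallel to yellow. I'll check its lateral position numerically.

```bash
python3 - <<'E'
from h import *
W=pickle.load(open("q_wrist.pkl","rb")); ry=np.array([-rx[1],rx[0],0]); nrm=np.cos(np.radians(27))*rx+np.sin(np.radians(27))*np.array([0,0,1])
f=lambda p:np.array(p)*.75+[100,60]
for n,k,a,b in(("red",.5,(233,99),(232,261)),("yellow",1.5,(291,96),(292,241))):
    foot=C0+57*k*rx+[0,0,21]
    print(n,[((proj(W,foot+y*ry+144*u)[0]-[100,60])/.75).round(1) for y in(65,-65)],a,b)
    for p in(a,b):  # intersect ray with board mid-plane
        o,d=ray(W,f(p)); X=o+d*((foot-o)@nrm)/(d@nrm); print("   along y",((X-foot)@ry).round(1),"up",((X-foot)@u).round(1))
    for p in(a,b):
        X=atz(W,f(p),21+144*u[2]); print("   atz x,y",((X-foot-144*u)@rx).round(1),((X-foot)@ry).round(1))
sh=[(W['pixels'][:,:,::-1]/1.).astype(int)]
E
```

```text
red [array([233.7,  98.5]), array([233.9, 266. ])] (233, 99) (232, 261)
   along y 66.5 up 215.6
   along y 2.9 up 293.8
   atz x,y -0.5 64.7
   atz x,y -1.7 -60.4
yellow [array([299.1,  97.8]), array([293.2, 253.7])] (291, 96) (292, 241)
   along y 65.4 up 93.6
   along y -57.3 up 133.6
   atz x,y -7.6 66.4
   atz x,y -1.8 -53.1
```

Red is centred to within about 2 mm and down on the floor. Going for green.

Request:
jog_arm:
  increments:
    - [0.45,[0.0205,-0.0079,-0.0079],[1.51,1.067,-2.753]]
    - [0.45,[0.0205,-0.0079,-0.0079],[1.51,1.067,-2.753]]
    - [0.45,[0.0205,-0.0079,-0.0079],[1.51,1.067,-2.753]]
    - [0.45,[0.0205,-0.0079,-0.0079],[1.51,1.067,-2.753]]
    - [0.45,[0.0205,-0.0079,-0.0079],[1.51,1.067,-2.753]]
    - [0.45,[0.0205,-0.0079,-0.0079],[1.51,1.067,-2.753]]
    - [0.45,[0.0205,-0.0079,-0.0079],[1.51,1.067,-2.753]]
    - [0.45,[0.0205,-0.0079,-0.0079],[1.51,1.067,-2.753]]
    - [0.45,[0.0211,0.0048,0.0064],[0.739,0.365,-1.969]]
    - [0.45,[0.0211,0.0048,0.0064],[0.739,0.365,-1.969]]
    - [0.45,[0.0211,0.0048,0.0064],[0.739,0.365,-1.969]]
    - [0.45,[0.0211,0.0048,0.0064],[0.739,0.365,-1.969]]
    - [0.45,[0.0211,0.0048,0.0064],[0.739,0.365,-1.969]]
    - [0.45,[0.0211,0.0048,0.0064],[0.739,0.365,-1.969]]
    - [0.45,[0.0211,0.0048,0.0064],[0.739,0.365,-1.969]]
    - [0.45,[0.0211,0.0048,0.0064],[0.739,0.365,-1.969]]
    - [0.45,[0.0211,0.0048,0.0064],[0.739,0.365,-1.969]]
    - [0.45,[0.0211,0.0048,0.0064],[0.739,0.365,-1.969]]
    - [0.45,[0.0211,0.0048,0.0064],[0.739,0.365,-1.969]]
    - [0.45,[0.0211,0.0048,0.0064],[0.739,0.365,-1.969]]

```text
clock: 15.48
eef_pos: [565.2, 291.5, 243.7]
tool_rot: [0.026, 0.543, 0.838, 0.043]
ft_force: [-0.4, 0.6, -0.2]
opening: 0.449
grip_force: 0.0
```

Request:
jog_arm:
  increments:
    - [0.45,[0,0,0],[0,0,0]]

```text
clock: 15.6
eef_pos: [564.8, 291.5, 243.2]
tool_rot: [0.025, 0.543, 0.838, 0.043]
ft_force: [0.1, -0.7, -0.0]
opening: 0.451
grip_force: 0.0
```

```bash
python3 - <<'E'
from h import *
from station import ctrl
A,s=cur(); print(s["clock"]); g=np.array([574,292.5,175.])
plan(A,pose(g,24,6),1)
w=ctrl.snapshot("wrist"); W=w; cv2.imwrite("pics/g.png",w["pixels"])
R=toolR(24,6); 
for a in(-6,6): print("pred top",proj(W,g+R[:,1]*a-R[:,2]*30)[0],"ends",[proj(W,g+R[:,1]*a+y*R[:,0]+R[:,2]*15)[0].round(1) for y in(60,-60)])
im=w["pixels"].astype(int); m=(im[:,:,1]>im[:,:,2]*1.6)&(im[:,:,1]>im[:,:,0]*1.4)&(im[:,:,1]>60)
m[:, 420:]=0; ys,xs=np.nonzero(m[:300]); print(len(xs))
for r in range(ys.min(),ys.max()+1,8):
    c=xs[ys==r]; print(r,c.min() if len(c) else None,c.max() if len(c) else None,end=" | ")
E
```

```text
15.6
1 x shift m [-0.0032  0.002   0.0877] turn deg [-0.265 -0.245  0.112] path [array([568., 292., 221.]), array([570., 292., 200.]), array([573., 293., 178.]), array([576., 293., 156.])]
pred top [272.2887 237.9029] ends [array([273.5, 146.4]), array([273.6, 285.1])]
pred top [289.5067 237.9761] ends [array([288.7, 146.5]), array([287.2, 285.1])]
2151
136 280 284 | 144 276 289 | 152 275 289 | 160 275 290 | 168 275 289 | 176 275 289 | 184 275 289 | 192 275 289 | 200 275 289 | 208 275 289 | 216 274 290 | 224 274 290 | 232 274 290 | 240 274 290 | 248 275 289 | 256 276 289 | 264 276 288 | 272 277 287 | 280 277 286 |
```

Green is within 1 px of the prediction. Descending and gripping.

Request:
jog_arm:
  increments:
    - [0.45,[-0.0016,0.0013,0.01],[-0.27,-0.25,0.1]]
    - [0.45,[-0.0016,0.0012,0.015],[0,0,0]]
    - [0.45,[0,0,0.015],[0,0,0]]
    - [0.45,[0,0,0.015],[0,0,0]]
    - [0.45,[0,0,0.013],[0,0,0]]
    - [0.45,[0,0,0.01],[0,0,0]]
    - [0.45,[0,0,0.009],[0,0,0]]
    - [0.45,[0,0,0],[0,0,0]]
    - [0,[0,0,0],[0,0,0]]
    - [0,[0,0,0],[0,0,0]]
    - [0,[0,0,0],[0,0,0]]
    - [0,[0,0,0],[0,0,0]]
    - [0,[0,0,0],[0,0,0]]
  grip_force: 30

```text
clock: 17.27
eef_pos: [577.6, 291.9, 158.3]
tool_rot: [0.029, 0.545, 0.837, 0.045]
ft_force: [0.0, 0.3, 1.9]
opening: 0.13
grip_force: 30.0
```

```bash
python3 - <<'E'
from h import *
A,s=cur(); print(s["clock"],A[:3,3]-19*A[:3,2]); L=A.copy(); L[:3,3]-=144*A[:3,2]
V=pose([540,30,335],0,15)
plan(L,V,12); plan(V,home("green",120),9); print(home("green",120)[:3,3])
E
```

```text
17.275 [575.7718 291.1088 177.1558]
12 x shift m [-0.0206 -0.006  -0.0023] turn deg [-0.728 -0.363  1.958] path [array([569., 221., 306.]), array([568., 157., 310.]), array([560.,  93., 314.]), array([545.,  30., 317.])]
9 x shift m [-0.0173  0.0004  0.0072] turn deg [-1.314 -0.941  2.452] path [array([549.,  -9., 301.]), array([550., -49., 287.]), array([547., -88., 272.]), array([ 542., -128.,  258.])]
[ 541.5976 -127.8111  258.0077]
```

Request:
jog_arm:
  increments:
    - [0,[0,0,-0.004],[0,0,0]]
    - [0,[0,0,-0.01],[0,0,0]]
    - [0,[0,0,-0.02],[0,0,0]]
    - [0,[0,0,-0.022],[0,0,0]]
    - [0,[0,0,-0.022],[0,0,0]]
    - [0,[0,0,-0.022],[0,0,0]]
    - [0,[0,0,-0.022],[0,0,0]]
    - [0,[0,0,-0.022],[0,0,0]]
    - [0,[-0.0206,-0.006,-0.0023],[-0.728,-0.363,1.958]]
    - [0,[-0.0206,-0.006,-0.0023],[-0.728,-0.363,1.958]]
    - [0,[-0.0206,-0.006,-0.0023],[-0.728,-0.363,1.958]]
    - [0,[-0.0206,-0.006,-0.0023],[-0.728,-0.363,1.958]]
    - [0,[-0.0206,-0.006,-0.0023],[-0.728,-0.363,1.958]]
    - [0,[-0.0206,-0.006,-0.0023],[-0.728,-0.363,1.958]]
    - [0,[-0.0206,-0.006,-0.0023],[-0.728,-0.363,1.958]]
    - [0,[-0.0206,-0.006,-0.0023],[-0.728,-0.363,1.958]]
    - [0,[-0.0206,-0.006,-0.0023],[-0.728,-0.363,1.958]]
    - [0,[-0.0206,-0.006,-0.0023],[-0.728,-0.363,1.958]]
    - [0,[-0.0206,-0.006,-0.0023],[-0.728,-0.363,1.958]]
    - [0,[-0.0206,-0.006,-0.0023],[-0.728,-0.363,1.958]]

```text
clock: 19.77
eef_pos: [544.5, 28.4, 316.8]
tool_rot: [0.092, 0.702, 0.7, 0.092]
ft_force: [0.4, -0.5, -2.6]
opening: 0.126
grip_force: 30.0
```

Request:
jog_arm:
  increments:
    - [0,[-0.0173,0.0004,0.0072],[-1.314,-0.941,2.452]]
    - [0,[-0.0173,0.0004,0.0072],[-1.314,-0.941,2.452]]
    - [0,[-0.0173,0.0004,0.0072],[-1.314,-0.941,2.452]]
    - [0,[-0.0173,0.0004,0.0072],[-1.314,-0.941,2.452]]
    - [0,[-0.0173,0.0004,0.0072],[-1.314,-0.941,2.452]]
    - [0,[-0.0173,0.0004,0.0072],[-1.314,-0.941,2.452]]
    - [0,[-0.0173,0.0004,0.0072],[-1.314,-0.941,2.452]]
    - [0,[-0.0173,0.0004,0.0072],[-1.314,-0.941,2.452]]
    - [0,[-0.0173,0.0004,0.0072],[-1.314,-0.941,2.452]]
    - [0,[0,0,0],[0,0,0]]
    - [0,[0,0,0],[0,0,0]]

```text
clock: 21.15
eef_pos: [541.9, -127.6, 259.0]
tool_rot: [0.195, 0.814, 0.533, 0.128]
ft_force: [-0.2, 0.3, -3.7]
opening: 0.127
grip_force: 30.0
```

```bash
python3 - <<'E'
from h import *
from station import ctrl
A,s=cur(); print(s["clock"],s["ft_force"]); plan(A,home("green",120),1)
W=ctrl.snapshot("wrist"); cv2.imwrite("pics/gw.png",W["pixels"])
ry=np.array([-rx[1],rx[0],0]); R=A[:3,:3]; g=A[:3,3]-19*R[:,2]
for y in(60,30,0): print("pred held",[proj(W,g+a*R[:,1]+y*R[:,0]+17*R[:,2])[0].round(1) for a in(-6,6)])
im=W["pixels"].astype(int); m=(im[:,:,1]>im[:,:,2]*1.6)&(im[:,:,1]>im[:,:,0]*1.4)&(im[:,:,1]>60)
for r in range(120,300,10):
    c=np.nonzero(m[r])[0]; print(r,(c.min(),c.max(),len(c)) if len(c) else None,end=" | ")
E
```

```text
21.15 [-0.2481  0.2927 -3.6905]
1 x shift m [-0.0003 -0.0006  0.0008] turn deg [-0.032  0.007  0.006] path [array([ 542., -128.,  259.]), array([ 542., -128.,  258.]), array([ 542., -128.,  258.]), array([ 542., -128.,  258.])]
pred held [array([266.2, 150.7]), array([289.2, 150.7])]
pred held [array([266.7, 206.4]), array([288.7, 206.4])]
pred held [array([267.2, 257.4]), array([288.2, 257.4])]
120 (np.int64(277), np.int64(291), 15) | 130 None | 140 (np.int64(269), np.int64(287), 19) | 150 (np.int64(268), np.int64(289), 22) | 160 (np.int64(267), np.int64(289), 23) | 170 (np.int64(267), np.int64(289), 23) | 180 (np.int64(268), np.int64(289), 22) | 190 (np.int64(267), np.int64(288), 22) | 200 (np.int64(268), np.int64(288), 21) | 210 (np.int64(268), np.int64(288), 21) | 220 (np.int64(268), np.int64(289), 22) | 230 (np.int64(267), np.int64(290), 24) | 240 (np.int64(266), np.int64(290), 25) | 250 (np.int64(265), np.int64(292), 28) | 260 (np.int64(265), np.int64(292), 28) | 270 (np.int64(264), np.int64(292), 29) | 280 (np.int64(265), np.int64(292), 28) | 290 (np.int64(265), np.int64(292), 28) |
```

The held green board is where predicted. Lowering it in stages.

Request:
jog_arm:
  increments:
    - [0,[-0.0003,-0.0005,0.006],[0,0,0]]
    - [0,[0,0,0.01],[0,0,0]]
    - [0,[0,0,0.008],[0,0,0]]
    - [0,[0,0,0.008],[0,0,0]]
    - [0,[0,0,0.008],[0,0,0]]
    - [0,[0,0,0.008],[0,0,0]]
    - [0,[0,0,0.008],[0,0,0]]
    - [0,[0,0,0],[0,0,0]]

```text
clock: 22.2
eef_pos: [564.4, -137.8, 207.5]
tool_rot: [0.195, 0.814, 0.533, 0.127]
ft_force: [1.6, 0.9, -2.6]
opening: 0.131
grip_force: 30.0
```

Request:
jog_arm:
  increments:
    - [0,[0,0,0.008],[0,0,0]]
    - [0,[0,0,0.008],[0,0,0]]
    - [0,[0,0,0.008],[0,0,0]]
    - [0,[0,0,0.008],[0,0,0]]
    - [0,[0,0,0.007],[0,0,0]]
    - [0,[0,0,0.005],[0,0,0]]
    - [0,[0,0,0],[0,0,0]]

```text
clock: 23.08
eef_pos: [582.8, -145.9, 168.7]
tool_rot: [0.195, 0.814, 0.533, 0.127]
ft_force: [0.2, 0.7, -3.3]
opening: 0.128
grip_force: 30.0
```

```bash
python3 - <<'E'
from h import *
A,s=cur(); plan(A,home("green",0),1); print(s["ft_force"],s["moment"])
E
```

```text
1 x shift m [0.0001 0.0005 0.02  ] turn deg [-0.086  0.018  0.011] path [array([ 585., -147.,  164.]), array([ 587., -148.,  160.]), array([ 589., -149.,  155.]), array([ 592., -150.,  151.])]
[ 0.1823  0.7354 -3.3041] [0.0992 0.6036 0.0157]
```

Request:
jog_arm:
  increments:
    - [0,[0,0.0004,0.005],[0,0,0]]
    - [0,[0,0,0.004],[0,0,0]]
    - [0,[0,0,0.003],[0,0,0]]
    - [0,[0,0,0.002],[0,0,0]]
    - [0,[0,0,0.002],[0,0,0]]
    - [0,[0,0,0.001],[0,0,0]]
    - [0,[0,0,0],[0,0,0]]

```text
clock: 23.95
eef_pos: [590.3, -149.2, 154.3]
tool_rot: [0.195, 0.814, 0.533, 0.127]
ft_force: [-0.5, -0.1, -3.5]
opening: 0.127
grip_force: 30.0
```

Request:
jog_arm:
  increments:
    - [0,[0,0,0.001],[0,0,0]]
    - [0,[0,0,0.001],[0,0,0]]
    - [0,[0,0,0],[0,0,0]]

```text
clock: 24.32
eef_pos: [591.5, -149.7, 153.0]
tool_rot: [0.196, 0.814, 0.532, 0.128]
ft_force: [0.3, 0.5, -1.7]
opening: 0.128
grip_force: 30.0
```

Request:
jog_arm:
  increments:
    - [0,[0,0,0.001],[0,0,0]]
    - [0,[0,0,0],[0,0,0]]

```text
clock: 24.58
eef_pos: [592.5, -150.1, 152.8]
tool_rot: [0.196, 0.813, 0.532, 0.128]
ft_force: [-1.5, 1.2, 2.0]
opening: 0.133
grip_force: 30.0
```

Contact. Releasing and backing out.

Request:
jog_arm:
  increments:
    - [0.2,[0,0,0],[0,0,0]]
    - [0.35,[0,0,0],[0,0,0]]
    - [0.35,[0,0,0],[0,0,0]]
    - [0.35,[0,0,0],[0,0,0]]
    - [0.35,[0,0,-0.01],[0,0,0]]
    - [0.35,[0,0,-0.02],[0,0,0]]
    - [0.35,[0,0,-0.03],[0,0,0]]
    - [0.35,[0,0,-0.03],[0,0,0]]
    - [0.35,[0,0,-0.03],[0,0,0]]
    - [0.4,[0,0,-0.02],[0,0,0]]
    - [0.4,[0,0,0],[0,0,0]]

```text
clock: 25.95
eef_pos: [534.1, -124.5, 279.2]
tool_rot: [0.197, 0.813, 0.532, 0.129]
ft_force: [-0.3, 0.2, -0.5]
opening: 0.401
grip_force: 0.0
```

```bash
python3 - <<'E'
from h import *
from station import ctrl
A,s=cur(); print(s["clock"],s["ft_force"])
V=pose([530,30,330],0,15); g=np.array([525.1,269.9,175.2]); U=pose(g+[-9,-4,90],24,6)
plan(A,V,8); plan(V,U,12)
w=ctrl.snapshot("wrist"); sc=ctrl.snapshot("scene"); pickle.dump(w,open("q2_wrist.pkl","wb"))
a=cv2.resize(w["pixels"][60:360,130:430],(400,400)); b=cv2.resize(sc["pixels"][190:290,310:410],(400,400),interpolation=cv2.INTER_CUBIC)
cv2.imwrite("pics/q2.png",np.hstack([a,b]))
E
```

```text
25.95 [-0.3056  0.1605 -0.4864]
8 x shift m [ 0.0189 -0.0025 -0.0055] turn deg [ 1.508  1.069 -2.754] path [array([540., -86., 287.]), array([542., -47., 295.]), array([540.,  -8., 303.]), array([535.,  30., 312.])]
12 x shift m [0.0198 0.0013 0.0057] turn deg [ 0.739  0.365 -1.969] path [array([541.,  90., 296.]), array([540., 150., 280.]), array([532., 209., 263.]), array([518., 267., 246.])]
```

View pics/q2.png

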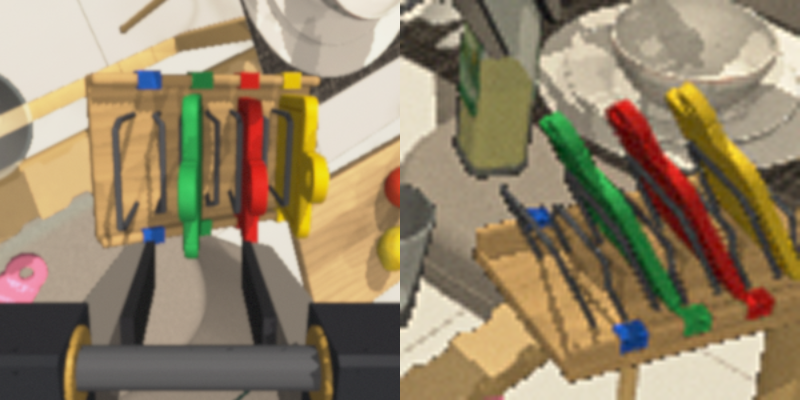

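Green stands at (190,175) in the left half, parallel to red and yellow and evenly spaced in both views. Going for blue.

Request:
jog_arm:
  increments:
    - [0.45,[0.0189,-0.0025,-0.0055],[1.508,1.069,-2.754]]
    - [0.45,[0.0189,-0.0025,-0.0055],[1.508,1.069,-2.754]]
    - [0.45,[0.0189,-0.0025,-0.0055],[1.508,1.069,-2.754]]
    - [0.45,[0.0189,-0.0025,-0.0055],[1.508,1.069,-2.754]]
    - [0.45,[0.0189,-0.0025,-0.0055],[1.508,1.069,-2.754]]
    - [0.45,[0.0189,-0.0025,-0.0055],[1.508,1.069,-2.754]]
    - [0.45,[0.0189,-0.0025,-0.0055],[1.508,1.069,-2.754]]
    - [0.45,[0.0189,-0.0025,-0.0055],[1.508,1.069,-2.754]]
    - [0.45,[0.0198,0.0013,0.0057],[0.739,0.365,-1.969]]
    - [0.45,[0.0198,0.0013,0.0057],[0.739,0.365,-1.969]]
    - [0.45,[0.0198,0.0013,0.0057],[0.739,0.365,-1.969]]
    - [0.45,[0.0198,0.0013,0.0057],[0.739,0.365,-1.969]]
    - [0.45,[0.0198,0.0013,0.0057],[0.739,0.365,-1.969]]
    - [0.45,[0.0198,0.0013,0.0057],[0.739,0.365,-1.969]]
    - [0.45,[0.0198,0.0013,0.0057],[0.739,0.365,-1.969]]
    - [0.45,[0.0198,0.0013,0.0057],[0.739,0.365,-1.969]]
    - [0.45,[0.0198,0.0013,0.0057],[0.739,0.365,-1.969]]
    - [0.45,[0.0198,0.0013,0.0057],[0.739,0.365,-1.969]]
    - [0.45,[0.0198,0.0013,0.0057],[0.739,0.365,-1.969]]
    - [0.45,[0.0198,0.0013,0.0057],[0.739,0.365,-1.969]]

```text
clock: 28.55
eef_pos: [516.4, 267.8, 243.7]
tool_rot: [0.026, 0.543, 0.838, 0.043]
ft_force: [0.6, 1.0, -0.4]
opening: 0.451
grip_force: 0.0
```

Request:
jog_arm:
  increments:
    - [0.45,[0,0,0],[0,0,0]]

```text
clock: 28.68
eef_pos: [516.1, 267.8, 243.3]
tool_rot: [0.026, 0.543, 0.838, 0.043]
ft_force: [0.1, 0.1, 0.1]
opening: 0.45
grip_force: 0.0
```

```bash
python3 - <<'E'
from h import *
from station import ctrl
A,s=cur(); print(s["clock"]); g=np.array([525.1,269.9,175.2])
plan(A,pose(g,24,6),1)
W=ctrl.snapshot("wrist"); R=toolR(24,6)
for a in(-6,6): print("pred top",proj(W,g+R[:,1]*a-R[:,2]*30)[0],"ends",[proj(W,g+R[:,1]*a+y*R[:,0]+R[:,2]*15)[0].round(1) for y in(60,-60)])
im=W["pixels"].astype(int); m=(im[:,:,0]>im[:,:,2]*1.8)&(im[:,:,0]>im[:,:,1]*1.4)&(im[:,:,0]>70)
for r in range(120,310,8):
    c=np.nonzero(m[r])[0]; print(r,(int(c.min()),int(c.max()),len(c)) if len(c) else None,end=" | ")
E
```

```text
28.675
1 x shift m [-0.0021  0.0023  0.0877] turn deg [-0.257 -0.243  0.108] path [array([519., 269., 222.]), array([521., 269., 200.]), array([524., 270., 178.]), array([527., 271., 156.])]
pred top [272.6959 236.4837] ends [array([273.8, 145. ]), array([273.9, 284. ])]
pred top [289.9405 236.5551] ends [array([289.1, 145.1]), array([287.6, 284.1])]
120 None | 128 None | 136 (277, 285, 9) | 144 (275, 288, 14) | 152 (274, 288, 15) | 160 (274, 288, 15) | 168 (274, 288, 15) | 176 (275, 288, 14) | 184 (275, 288, 14) | 192 (275, 288, 14) | 200 (274, 288, 15) | 208 (274, 288, 15) | 216 (273, 289, 17) | 224 (273, 289, 17) | 232 (273, 289, 17) | 240 (274, 289, 16) | 248 (274, 288, 15) | 256 (275, 287, 13) | 264 (275, 287, 13) | 272 (276, 286, 11) | 280 (278, 283, 6) | 288 None | 296 None | 304 None |
```

Request:
jog_arm:
  increments:
    - [0.45,[-0.0011,0.0012,0.01],[-0.26,-0.24,0.1]]
    - [0.45,[-0.001,0.0011,0.015],[0,0,0]]
    - [0.45,[0,0,0.015],[0,0,0]]
    - [0.45,[0,0,0.015],[0,0,0]]
    - [0.45,[0,0,0.013],[0,0,0]]
    - [0.45,[0,0,0.01],[0,0,0]]
    - [0.45,[0,0,0.01],[0,0,0]]
    - [0.45,[0,0,0],[0,0,0]]
    - [0,[0,0,0],[0,0,0]]
    - [0,[0,0,0],[0,0,0]]
    - [0,[0,0,0],[0,0,0]]
    - [0,[0,0,0],[0,0,0]]
    - [0,[0,0,0],[0,0,0]]
  grip_force: 30

```text
clock: 30.35
eef_pos: [528.3, 269.4, 157.1]
tool_rot: [0.029, 0.545, 0.837, 0.044]
ft_force: [-0.5, 0.5, 2.7]
opening: 0.128
grip_force: 30.0
```

```bash
python3 - <<'E'
from h import *
A,s=cur(); print(s["clock"],A[:3,3]-19*A[:3,2]); L=A.copy(); L[:3,3]-=144*A[:3,2]
V=pose([530,30,335],0,15)
plan(L,V,12); plan(V,home("blue",120),9)
E
```

```text
30.35 [526.4692 268.5764 176.0007]
12 x shift m [-0.0195 -0.0024 -0.0017] turn deg [-0.73  -0.363  1.959] path [array([529., 206., 305.]), array([537., 148., 309.]), array([539.,  89., 313.]), array([535.,  30., 317.])]
9 x shift m [-0.0157 -0.0044  0.0054] turn deg [-1.314 -0.941  2.452] path [array([528.,  -5., 302.]), array([518., -40., 288.]), array([505., -73., 273.]), array([ 489., -105.,  258.])]
```

Request:
jog_arm:
  increments:
    - [0,[0,0,-0.004],[0,0,0]]
    - [0,[0,0,-0.01],[0,0,0]]
    - [0,[0,0,-0.02],[0,0,0]]
    - [0,[0,0,-0.022],[0,0,0]]
    - [0,[0,0,-0.022],[0,0,0]]
    - [0,[0,0,-0.022],[0,0,0]]
    - [0,[0,0,-0.022],[0,0,0]]
    - [0,[0,0,-0.022],[0,0,0]]
    - [0,[-0.0195,-0.0024,-0.0017],[-0.73,-0.363,1.959]]
    - [0,[-0.0195,-0.0024,-0.0017],[-0.73,-0.363,1.959]]
    - [0,[-0.0195,-0.0024,-0.0017],[-0.73,-0.363,1.959]]
    - [0,[-0.0195,-0.0024,-0.0017],[-0.73,-0.363,1.959]]
    - [0,[-0.0195,-0.0024,-0.0017],[-0.73,-0.363,1.959]]
    - [0,[-0.0195,-0.0024,-0.0017],[-0.73,-0.363,1.959]]
    - [0,[-0.0195,-0.0024,-0.0017],[-0.73,-0.363,1.959]]
    - [0,[-0.0195,-0.0024,-0.0017],[-0.73,-0.363,1.959]]
    - [0,[-0.0195,-0.0024,-0.0017],[-0.73,-0.363,1.959]]
    - [0,[-0.0195,-0.0024,-0.0017],[-0.73,-0.363,1.959]]
    - [0,[-0.0195,-0.0024,-0.0017],[-0.73,-0.363,1.959]]
    - [0,[-0.0195,-0.0024,-0.0017],[-0.73,-0.363,1.959]]

```text
clock: 32.85
eef_pos: [535.0, 28.4, 316.2]
tool_rot: [0.092, 0.702, 0.7, 0.092]
ft_force: [-0.1, 1.2, -1.2]
opening: 0.131
grip_force: 30.0
```

Request:
jog_arm:
  increments:
    - [0,[-0.0157,-0.0044,0.0054],[-1.314,-0.941,2.452]]
    - [0,[-0.0157,-0.0044,0.0054],[-1.314,-0.941,2.452]]
    - [0,[-0.0157,-0.0044,0.0054],[-1.314,-0.941,2.452]]
    - [0,[-0.0157,-0.0044,0.0054],[-1.314,-0.941,2.452]]
    - [0,[-0.0157,-0.0044,0.0054],[-1.314,-0.941,2.452]]
    - [0,[-0.0157,-0.0044,0.0054],[-1.314,-0.941,2.452]]
    - [0,[-0.0157,-0.0044,0.0054],[-1.314,-0.941,2.452]]
    - [0,[-0.0157,-0.0044,0.0054],[-1.314,-0.941,2.452]]
    - [0,[-0.0157,-0.0044,0.0054],[-1.314,-0.941,2.452]]
    - [0,[0,0,0],[0,0,0]]
    - [0,[0,0,0],[0,0,0]]

```text
clock: 34.22
eef_pos: [490.0, -105.4, 258.5]
tool_rot: [0.195, 0.814, 0.532, 0.128]
ft_force: [0.2, -0.1, -1.6]
opening: 0.131
grip_force: 30.0
```

```bash
python3 - <<'E'
from h import *
from station import ctrl
A,s=cur(); print(s["clock"],s["ft_force"],s["opening"],s["joint_pos"]); plan(A,home("blue",120),1)
W=ctrl.snapshot("wrist"); R=A[:3,:3]; g=A[:3,3]-19*R[:,2]
for y in(60,30): print("pred held",[proj(W,g+a*R[:,1]+y*R[:,0]+16*R[:,2])[0].round(1) for a in(-6,6)])
im=W["pixels"].astype(int); m=(im[:,:,0]>im[:,:,2]*1.8)&(im[:,:,0]>im[:,:,1]*1.4)&(im[:,:,0]>70)
for r in range(120,240,10):
    c=np.nonzero(m[r])[0]; print(r,(int(c.min()),int(c.max()),len(c)) if len(c) else None,end=" | ")
E
```

```text
34.225 [ 0.2245 -0.1208 -1.6163] 0.1305572469208382 [-0.4713 -0.4674  2.1333  0.0319  1.0053 -0.0699]
1 x shift m [ 0.0001 -0.0009  0.0001] turn deg [-0.     0.    -0.005] path [array([ 490., -105.,  258.]), array([ 490., -105.,  258.]), array([ 490., -105.,  258.]), array([ 489., -105.,  258.])]
pred held [array([266.2, 150.8]), array([289.3, 150.8])]
pred held [array([266.7, 206.8]), array([288.8, 206.9])]
120 (277, 291, 15) | 130 None | 140 (269, 288, 20) | 150 (268, 289, 22) | 160 (267, 289, 23) | 170 (267, 289, 23) | 180 (267, 289, 23) | 190 (268, 289, 22) | 200 (268, 289, 22) | 210 (268, 288, 21) | 220 (268, 289, 22) | 230 (267, 290, 24) |
```

Request:
jog_arm:
  increments:
    - [0,[0,-0.0007,0.006],[0,0,0]]
    - [0,[0,0,0.01],[0,0,0]]
    - [0,[0,0,0.008],[0,0,0]]
    - [0,[0,0,0.008],[0,0,0]]
    - [0,[0,0,0.008],[0,0,0]]
    - [0,[0,0,0.008],[0,0,0]]
    - [0,[0,0,0.008],[0,0,0]]
    - [0,[0,0,0],[0,0,0]]

```text
clock: 35.28
eef_pos: [512.3, -115.1, 206.9]
tool_rot: [0.195, 0.814, 0.533, 0.127]
ft_force: [-0.1, -0.3, -2.2]
opening: 0.127
grip_force: 30.0
```

Request:
jog_arm:
  increments:
    - [0,[0,0,0.008],[0,0,0]]
    - [0,[0,0,0.008],[0,0,0]]
    - [0,[0,0,0.008],[0,0,0]]
    - [0,[0,0,0.008],[0,0,0]]
    - [0,[0,0,0.007],[0,0,0]]
    - [0,[0,0,0.005],[0,0,0]]
    - [0,[0,0,0],[0,0,0]]

```text
clock: 36.15
eef_pos: [530.7, -123.1, 168.1]
tool_rot: [0.195, 0.814, 0.532, 0.127]
ft_force: [0.5, 0.0, -1.7]
opening: 0.132
grip_force: 30.0
```

```bash
python3 - <<'E'
from h import *
A,s=cur(); plan(A,home("blue",0),1); print(s["ft_force"],s["moment"])
E
```

```text
1 x shift m [0.0001 0.0007 0.0194] turn deg [-0.078  0.008 -0.004] path [array([ 533., -124.,  164.]), array([ 535., -125.,  160.]), array([ 537., -126.,  155.]), array([ 539., -127.,  151.])]
[ 0.5105  0.0388 -1.735 ] [0.1782 0.5001 0.0049]
```

Request:
jog_arm:
  increments:
    - [0,[0,0.0005,0.005],[0,0,0]]
    - [0,[0,0,0.004],[0,0,0]]
    - [0,[0,0,0.003],[0,0,0]]
    - [0,[0,0,0.002],[0,0,0]]
    - [0,[0,0,0.002],[0,0,0]]
    - [0,[0,0,0.001],[0,0,0]]
    - [0,[0,0,0],[0,0,0]]

```text
clock: 37.02
eef_pos: [538.3, -126.5, 153.6]
tool_rot: [0.195, 0.814, 0.532, 0.128]
ft_force: [-0.5, 0.2, -1.8]
opening: 0.134
grip_force: 30.0
```

Request:
jog_arm:
  increments:
    - [0,[0,0,0.001],[0,0,0]]
    - [0,[0,0,0.001],[0,0,0]]
    - [0,[0,0,0],[0,0,0]]

```text
clock: 37.4
eef_pos: [539.3, -126.9, 152.1]
tool_rot: [0.195, 0.814, 0.532, 0.128]
ft_force: [0.4, -0.3, -1.3]
opening: 0.127
grip_force: 30.0
```

Request:
jog_arm:
  increments:
    - [0,[0,0,0.001],[0,0,0]]
    - [0,[0,0,0.001],[0,0,0]]
    - [0,[0,0,0],[0,0,0]]

```text
clock: 37.78
eef_pos: [541.0, -127.6, 151.7]
tool_rot: [0.196, 0.813, 0.532, 0.128]
ft_force: [-3.3, 0.8, 4.3]
opening: 0.131
grip_force: 30.0
```

Contact. Releasing and backing out, then a final check.

Request:
jog_arm:
  increments:
    - [0.2,[0,0,0],[0,0,0]]
    - [0.35,[0,0,0],[0,0,0]]
    - [0.35,[0,0,0],[0,0,0]]
    - [0.35,[0,0,0],[0,0,0]]
    - [0.35,[0,0,-0.01],[0,0,0]]
    - [0.35,[0,0,-0.02],[0,0,0]]
    - [0.35,[0,0,-0.03],[0,0,0]]
    - [0.35,[0,0,-0.03],[0,0,0]]
    - [0.35,[0,0,-0.03],[0,0,0]]
    - [0.35,[0,0,-0.02],[0,0,0]]
    - [0.35,[0,0,0],[0,0,0]]
    - [0.35,[0,0,0],[0,0,0]]

```text
clock: 39.28
eef_pos: [481.5, -101.6, 274.1]
tool_rot: [0.195, 0.814, 0.532, 0.127]
ft_force: [0.9, -0.5, -0.6]
opening: 0.352
grip_force: 0.0
```

```bash
python3 - <<'E'
from h import *
from station import ctrl
A,s=cur(); print(s["clock"],s["ft_force"])
w=ctrl.snapshot("wrist"); sc=ctrl.snapshot("scene")
a=cv2.resize(w["pixels"][60:360,160:460],(400,400)); b=cv2.resize(sc["pixels"][190:290,310:410],(400,400),interpolation=cv2.INTER_CUBIC)
cv2.imwrite("pics/q3.png",np.hstack([a,b]))
E
```

```text
39.275 [ 0.863  -0.4622 -0.6419]
```

View pics/q3.png

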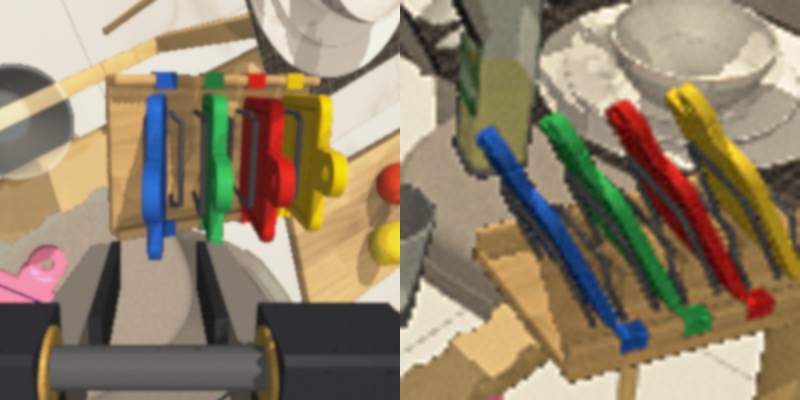

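All four boards stand parallel and evenly spaced, each at its own clips, and the robot is clear. Handing in.

```bash
python3 -c "
from station import ctrl
print(ctrl.hand_in())"
```

```text
the job is handed in; nothing more can be done
None
```

I put the red, green and blue boards into their own slots in the rack, lowered each gently onto the floor and released it, and handed the job in at about 39 s; I saw no sign that the yellow board or the other items moved, but the hand-in returned no verdict.

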